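Snap the stopper into the bottle and pull-test it

ROBOT

A 6-joint arm with a two-finger parallel gripper is mounted at the origin on the work surface. World frame = base frame: x ahead of the robot, y to its left, z up, the work surface at z = 0. Lengths are in m, angles in degrees, forces in N, time in s.
With the tool pointing down it reaches from about 0.3 to 0.75 m from the base axis. Payload 8.5 kg.
Tool frame: the origin (TCP) lies between the finger pads; the fingertips stand 17 mm ahead of it and the grasp point (between the pads) lies 2 mm behind it; z points along the fingers, y is the direction in which the jaws open and shut (so a half turn about z gives the same grasp; the last joint's range is limited). The gripper opens to 85 mm and grips with 20 to 120 N. Pads are 22 mm wide; open, the fingers measure 114 mm over their backs; the gripper's body (76 mm by 85 mm) begins 54 mm behind the grasp point. The pads swing forward as they close: fully open they stand 13 mm farther back than shut.
Start: joints at [-76.278, 21.807, 74.336, -0, 83.858, -12.336], TCP at [0.242, -0.494, 0.248] pointing down, gripper open.
Joint ranges: [-178.18, 178.18], [-50.72, 133.34], [12.68, 142.11], [-81.47, 261.47], [9.98, 163.14], [-165.26, 165.26]. Speed limits (degrees/s): [136.94, 136.94, 180, 180, 180, 180].

INTERFACE

Orientations are given as a 3x3 rotation matrix whose columns are the frame's x, y, z axes.
In Python, from rig import readout, eyes, env gives the robot as it stands.
- The arm moves only by the tool arm_command, never from a script. Its argument "rows" is text: rows parted by semicolons, each of 7 numbers parted by spaces: the closure, from 0 (fully open) to 1 (shut), then the shift along the tool's x, y, z in mm, then the turn, a rotation vector about the tool's x, y, z in degrees. In form: grip dx dy dz rx ry rz; .... A call has 1 to 5 rows; each row shifts and turns the commanded pose from where the row before left it, along the tool's axes as they then stand; what a row does not reach is not made up. A row lasts 1/12 s, in which the tool goes at most 41.7 mm and 7.16 degrees, less where a joint would pass 70% of its speed; a pose out of reach is approached as far as the arm can. A call with a gripper value outside its range is refused whole. The fingers move at their own pace and stop on an object; "squeeze" is the grip in N (left out, the last holds). Time passes only in rows, so rows that do not move let the fingers close. It gives the time, the measured TCP pose, the force and the opening at its end, in the units of the state.
- readout.observe(): the state, without advancing time (a new reading comes with each control period).
- eyes.get_image(name): name is "scene" or "top" or "wrist"; returns the picture (480x640x3 uint8, red, green, blue); there is no depth.
- eyes.camera_model(name): a dict with "mtx" (3x3 intrinsics, pixels), "k1" (the pictures are not rectified: a ray, as slopes to the right and down, at radius r is drawn at 1 + k1 r^2 times it, then the intrinsics apply), "view" (4x4, takes a point from world to camera coordinates). Camera axes: x right, y up, looking along -z (the intrinsics and any distortion apply to the point x, -y, -z); pixel columns grow to the right and rows downward; lengths in m; the calibration is good to about 2 mm. A picture is of the moment at which its call begins: read the wrist's pose just before it. camera_model takes no time and is no camera call; for the wrist camera it gives the pose at the moment of the call.
- env.close_job(): hands the job in, once; it reports no verdict.
The state is a dict: "time_s": time; "q": joint angles; "qvel": joint speeds; "joint_efforts": joint torques, N m; "position": TCP position; "tool_rot": TCP orientation; "ft_force": force on the tool from outside, world axes, zero at the start; "wrist_torque": the same for the moment, N m; "grip_width": finger opening in m.
Only numpy, scipy, OpenCV 4.12 (cv2) and the standard library are available. Lean on these libraries where they do the work, as an engineer would, in place of code of your own. Each camera call takes 0.05 s, during which the arm holds its last target. There are 200 camera calls.

TASK

Close the open bottle with the plain steel stopper: push it straight down, firmly but without ramming it, until it snaps fully home on the rim. Then prove that it holds: pull straight up on it with slowly rising force to about 12 newtons, keep that pull for a good second, and never pull with 20 or more; then ease off and let go, leaving it fully home and the other things where they are.

Things in the scene. Friction and masses are not known exactly. Their poses are not given: they have to be found in the camera images.
- bottle: small dark-green glass bottle, upright, clamped by a steel band on a 120 x 120 x 15 mm wooden base that is screwed to the table and cannot move. Origin at the centre of the base's underside on the table, z up. Bottle 62 mm in diameter, narrowing to a steel collar 33 mm in diameter at the neck; its rim is 170 mm above the table.
- bottle_mouth (a point): centre of the bottle's open mouth, level with the flat rim of the steel collar. The round bore below is 22 mm wide and 40 mm deep. Pushing the stopper past the catches in it takes up to about 8 N; then its flange lands hard on the rim.
- catches: four small spring catches standing into the bore at quarter turns, 14 mm between opposite tips, each 4 mm high. Origin: centre of the mouth, whatever their depth: their undersides lie 4.5 to 11.5 mm below the rim, differing from bottle to bottle. The stopper's lip snaps past them; pulled, it then rises freely by 1.5 to 8.5 mm before it bears flat on them and hardly gives any more.
- stopper_knob (a point): centre of the grip of the plain steel stopper (90 g, mass may vary by a third), which at the start stands upright in one of the two holes of the wooden rest. The grip is a smooth upright cylinder 24 mm in diameter and 28 mm high, this point half-way up it; the z axis points up along the stopper. Below the grip come a flange 31 mm in diameter and 4 mm thick, then the 29 mm long plug.
- stopper_seat (a point): centre of the underside of the steel stopper's flange, 18 mm below the centre of its grip; it comes to lie at the bottle's mouth, flange on the rim, when the stopper is fully home. Below it the plug: a neck 11 mm in diameter for the first 13 mm, then a lip 20 mm in diameter and 4 mm high, and a tapered nose (20 to 9 mm in diameter) over the last 12 mm.
- stopper: the same steel stopper; origin at the tip of its nose, 29 mm below the flange's underside and 47 mm below the centre of its grip, z up along the stopper. Seated and let go, it drops back onto the rim by its own weight.
- rest: light wooden block 70 x 160 x 36 mm, fixed to the table, origin at the centre of its underside, z up. Two holes 25 mm wide pass through its top, 40 mm either way from the centre along its y axis; the steel stopper stands in one of them, its flange on the block's top (36 mm above the table), the ball stopper in the other.
- ball_stopper: glass stopper with a 34 mm ball for its grip, standing in the other hole of the rest, 67 mm long; origin at the lower tip. It belongs to another vessel: leave it.
- tumbler: glass tumbler, 72 mm wide, 85 mm high; origin under its base. Leave it.
- bangle: steel bangle, 72 mm wide, 12 mm high, lying flat; origin under its centre. Leave it.
- perfume: amber glass jar with black cap, 44 mm wide, 75 mm high; origin under its base. Leave it.
Mind the look-alikes: they are no part of the job. What is shaped like the rest but blue or green is not meant.

How it is judged (in metres and radians):
On the way, in this order (a step that is already met when the one before it is completed fails the run):
1. the stopper is snapped fully home: its flange within 1.2 mm of the rim, centred and upright in the mouth (z of stopper_seat in the frame of bottle_mouth between -0.003 and 0.0012 m and horizontal distance between stopper_seat and bottle_mouth below 0.004 m and angle between the z axis of stopper and the z axis of bottle, either way round below 0.12 rad), for 0.1 s.
2. the seated stopper is pulled up against the catches with more than 9 N for 0.5 s and stays in (z of stopper_seat in the frame of bottle_mouth between -0.003 and 0.0098 m and horizontal distance between stopper_seat and bottle_mouth below 0.004 m and angle between the z axis of stopper and the z axis of bottle, either way round below 0.12 rad and contact force between stopper and catches above 9 N), for 0.5 s.
At the end, for the whole second after the job is handed in: The steel stopper stands in the bottle's mouth, released and at rest, flange within 2.5 mm of the rim (4 mm sideways, 0.12 rad), after having been pressed home and then pulled with 9 to 20 N; every other thing within 40 mm of where it stood (z of stopper_seat in the frame of bottle_mouth between -0.003 and 0.0025 m and horizontal distance between stopper_seat and bottle_mouth below 0.004 m and angle between the z axis of stopper and the z axis of bottle, either way round below 0.12 rad and linear speed of stopper below 0.02 m/s and not (distance of ball_stopper from where it was at the start of the episode above 0.04 m) and not (distance of tumbler from where it was at the start of the episode above 0.04 m) and not (distance of bangle from where it was at the start of the episode above 0.04 m) and not (distance of perfume from where it was at the start of the episode above 0.04 m)); the robot touches nothing.
It fails at once if the stopper bears on the catches with more than 20 N while seated (pulled too hard) (contact force between stopper and catches above 20 N and z of stopper_seat in the frame of bottle_mouth below 0.0098 m).
It fails at once if the stopper is rammed onto the bottle with more than 40 N (contact force between stopper and bottle above 40 N).
It fails at once if another thing is displaced by more than 40 mm (distance of any of ball_stopper, tumbler, bangle, perfume from where it was at the start of the episode above 0.04 m).
It also fails if it takes over 72 s, if anything falls off the work surface, if the arm or the gripper's body presses on something with over 40 N, if the wrist force passes 120 N, or if a joint passes its speed limit or range.

## Working session

There is one attempt and no reset: what is moved stays moved. The work goes in short steps, Python scripts to look and compute and a tool call to move; the robot and the scene stay as the last step left them, time stands still between calls to the robot, and variables do not carry over. Pictures are saved under pics/ and viewed, about 8 in all and at most 12, crops included, and the job is handed in when it is done.

Besides the shell and the picture viewer there is one more tool, called after ">>>" by a JSON object that holds its "op" and its "data", one argument or row to a line. arm_command: Moves the arm, as the interface text tells. Its arguments: {"type":"object","properties":{"rows":{"type":"string"},"squeeze":{"type":"number"}},"required":["rows"]}

```bash
ls; mkdir -p pics; cat > h.py <<'E'
import numpy as np, cv2
from rig import readout, eyes, env
def grab(n,f=None):
    m=eyes.camera_model(n); im=eyes.get_image(n)
    if f: cv2.imwrite(f,cv2.cvtColor(im,cv2.COLOR_RGB2BGR))
    return im,m
def ray(m,u,v):
    K=np.array(m["mtx"]);k=m["k1"];V=np.array(m["view"])
    p=cv2.undistortPoints(np.array([[[u,v]]],float),K,np.array([k,0,0,0,0.]))[0,0]
    d=V[:3,:3].T@np.array([p[0],-p[1],-1.]); c=-V[:3,:3].T@V[:3,3]
    return c,d/np.linalg.norm(d)
def onz(m,u,v,z):
    c,d=ray(m,u,v); return c+d*(z-c[2])/d[2]
def proj(m,P):
    V=np.array(m["view"]);q=V[:3,:3]@P+V[:3,3]
    x,y=q[0]/-q[2],-q[1]/-q[2];s=1+m["k1"]*(x*x+y*y);K=np.array(m["mtx"])
    return (K@[x*s,y*s,1])[:2]
E
python3 - <<'E'
from h import *
a,m=grab("top","pics/top.png");b,n=grab("scene","pics/scene.png")
for x in(m,n): print(np.round(ray(x,320,240),3),x["k1"])
s=readout.observe();print(s)
E
```

```text
pics
[[ 0.382 -0.025  1.531]
 [ 0.058 -0.    -0.998]] -0.0015215658329351125
[[ 1.446 -0.01   0.921]
 [-0.782 -0.005 -0.623]] -0.008242755075183277
{'time_s': 0.1, 'q': array([-7.62795063e+01,  2.18364254e+01,  7.43783368e+01,  8.36599093e-04,
        8.38574655e+01, -1.23351369e+01]), 'qvel': array([ 0.0913236 , -0.0326854 , -0.10867345,  0.03839999,  0.0125756 ,
       -0.10087095]), 'joint_efforts': array([ 4.99466958e-03, -4.49214864e+01, -2.31660390e+01, -1.12103692e-04,
        3.53246665e-03,  2.02755257e-05]), 'position': array([ 0.24153421, -0.49386795,  0.24779231]), 'tool_rot': array([[ 8.98368723e-01,  4.39242026e-01, -2.84895540e-04],
       [ 4.39242026e-01, -8.98367928e-01,  1.22808211e-03],
       [ 2.83484257e-04, -1.22840865e-03, -9.99999205e-01]]), 'ft_force': array([ 0.27821035, -0.21949159,  0.757738  ]), 'wrist_torque': array([ 0.01667548,  0.01299252, -0.00634722]), 'grip_width': 0.08526985339858419}
```

View pics/top.png

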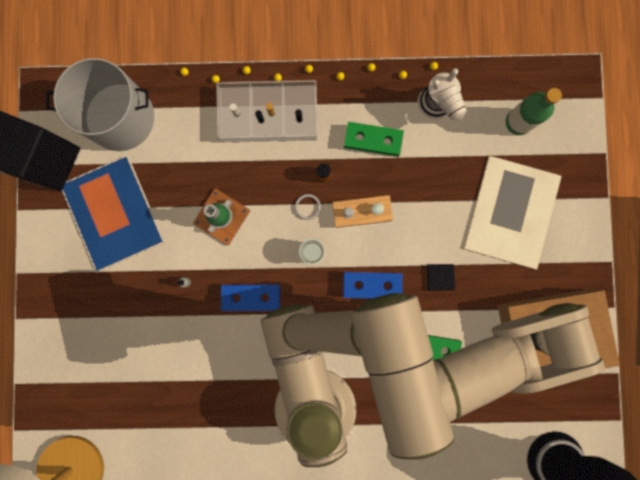

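View pics/scene.png

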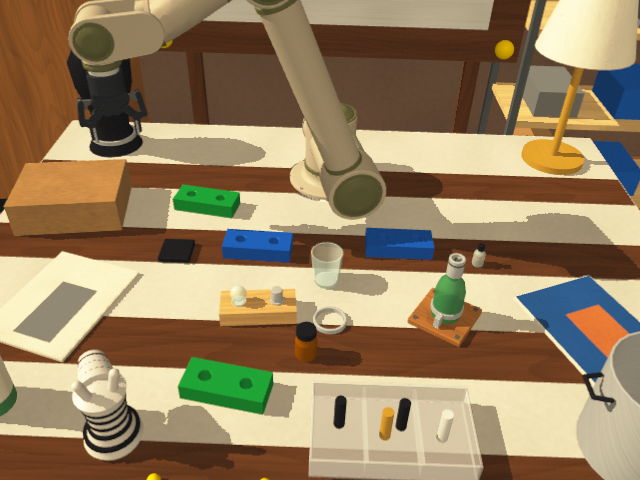

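The top view shows the wooden rest at (362,211), with two stoppers in it: grey at (349,212) and a glass ball at (377,209). The bottle base is at (221,216) and its mouth at about (211,210). The bangle is at (307,206), the tumbler at (312,251) and the perfume at (323,171). The scene view agrees: ball at (238,295), steel cylinder at (277,296), mouth at (456,260). The blue and green blocks are decoys. I'll confirm with an enlarged crop.

```bash
python3 - <<'E'
from h import *
m=eyes.camera_model("top");n=eyes.camera_model("scene")
a=cv2.imread("pics/top.png");b=cv2.imread("pics/scene.png")
R=lambda i,x,y,w,h:cv2.resize(i[y:y+h,x:x+w],(400,300),interpolation=cv2.INTER_CUBIC)
cv2.imwrite("pics/c1.png",np.vstack([np.hstack([R(a,325,185,80,60),R(a,185,185,80,60)]),np.hstack([R(b,215,270,100,75),R(b,415,240,80,60)])]))
def tri(p,q):
    c,d=ray(m,*p);e,f=ray(n,*q)
    A=np.c_[d,-f];s=np.linalg.lstsq(A,e-c,rcond=None)[0]
    x,y=c+d*s[0],e+f*s[1];return (x+y)/2,np.linalg.norm(x-y)
print("knob top",onz(m,349,212,.068),tri((349,212),(277,289)))
print("ball",onz(m,377,209,.06)); print("mouth",onz(m,211,210,.17),tri((211,210),(456,258)))
print("base",onz(m,221,216,.015)); 
for nm,p,z in[("tumbler",(312,251),.08),("bangle",(307,206),.01),("perf",(323,171),.07)]: print(nm,onz(m,*p,z))
E
```

```text
knob top [ 0.54173496 -0.10592479  0.068     ] (array([ 0.5419332 , -0.10431613,  0.06535118]), np.float64(0.0035077445789958965))
ball [ 0.54931111 -0.18321801  0.06      ]
mouth [0.54283151 0.25020122 0.17      ] (array([0.54322938, 0.25202509, 0.1682804 ]), np.float64(0.0029101627582688626))
base [0.54351604 0.25334036 0.015     ]
tumbler [ 0.43695245 -0.00327243  0.08      ]
bangle [0.56760597 0.00957384 0.01      ]
perf [ 0.65573066 -0.03734921  0.07      ]
```

View pics/c1.png

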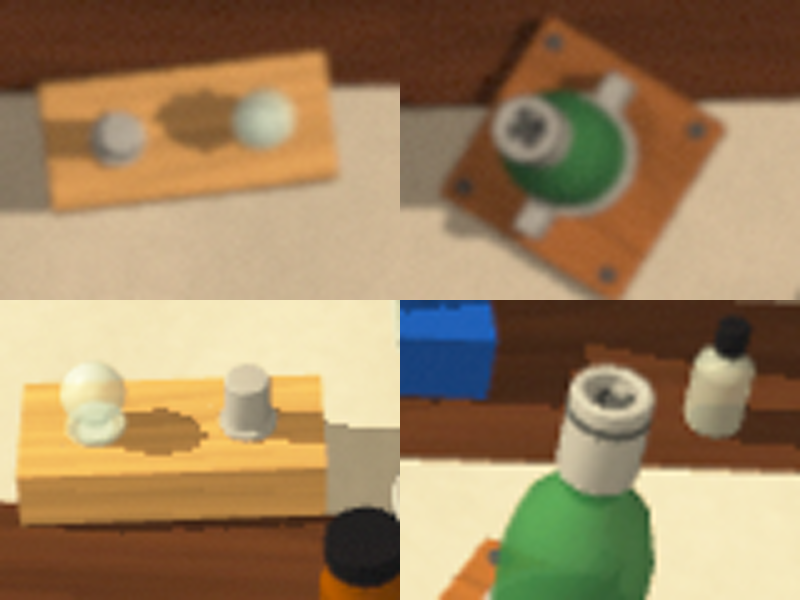

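The crop confirms it. The steel cylinder with a flange at top-view (348.5,211.5) is the stopper. The glass ball at (377,209) stays where it is. The mouth is at (210,210.5), and the natural wooden rest is the right block.

```bash
cat >> h.py <<'E'
from scipy.spatial.transform import Rotation as Ro
def plan(p,yaw=None,n=5,g=0):
    """rows from the present pose to TCP p, tool straight down, tool y at yaw deg in world (None: keep)"""
    s=readout.observe();P=np.array(s["position"]);R=np.array(s["tool_rot"])
    if yaw is None: yaw=np.degrees(np.arctan2(R[1,1],R[0,1]))
    y=np.array([np.cos(np.radians(yaw)),np.sin(np.radians(yaw)),0]);z=np.array([0,0,-1.])
    T=np.c_[np.cross(y,z),y,z]; rv=Ro.from_matrix(R.T@T).as_rotvec()/n; D=(np.array(p)-P)/n
    print("t",round(s["time_s"],2),"P",P.round(4),"f",np.round(s["ft_force"],2),"w",round(s["grip_width"],4),"yaw",round(yaw,2))
    for i in range(n):
        print(g,*np.round(R.T@D*1000,1),*np.round(np.degrees(rv),2),end="; ")
        R=R@Ro.from_rotvec(rv).as_matrix()
    print()
E
python3 -c "
from h import *
plan([.542,-.105,.22],5.6,15)"
```

```text
t 0.1 P [ 0.2415 -0.4939  0.2478] f [ 0.28 -0.22  0.76] w 0.0853 yaw 5.6
0 29.4 -14.5 1.9 -0.0 -0.0 -4.64; 0 30.5 -12.1 1.9 -0.0 -0.0 -4.64; 0 31.3 -9.6 1.9 -0.0 -0.0 -4.64; 0 32.0 -7.0 1.9 -0.0 -0.0 -4.64; 0 32.5 -4.4 1.9 -0.0 -0.0 -4.64; 0 32.7 -1.8 1.9 -0.0 -0.0 -4.64; 0 32.7 0.9 1.9 -0.0 -0.0 -4.64; 0 32.6 3.5 1.9 -0.0 -0.0 -4.64; 0 32.2 6.2 1.9 -0.0 -0.0 -4.64; 0 31.6 8.7 1.9 -0.0 -0.0 -4.64; 0 30.8 11.3 1.9 -0.0 -0.0 -4.64; 0 29.8 13.7 1.9 -0.0 -0.0 -4.64; 0 28.5 16.1 1.9 -0.0 -0.0 -4.64; 0 27.2 18.3 1.9 -0.0 -0.0 -4.64; 0 25.6 20.5 1.9 -0.0 -0.0 -4.64;
```

>>> {"op": "arm_command", "data": {
  "rows": "0 29.4 -14.5 1.9 0 0 -4.64; 0 30.5 -12 1.9 0 0 -4.64; 0 31.3 -9.5 1.9 0 0 -4.64; 0 32 -7 1.9 0 0 -4.64; 0 32.5 -4.4 1.9 0 0 -4.64"
}}

```text
time_s: 0.52
position: [0.3424, -0.3631, 0.2385]
tool_rot: [[0.65, 0.76, -0.0], [0.76, -0.65, 0.001], [0.0, -0.001, -1.0]]
ft_force: [0.5, -0.8, 0.2]
grip_width: 0.086
```

>>> {"op": "arm_command", "data": {
  "rows": "0 32.7 -1.8 1.9 0 0 -4.64; 0 32.7 0.9 1.9 0 0 -4.64; 0 32.6 3.5 1.9 0 0 -4.64; 0 32.2 6.2 1.9 0 0 -4.64; 0 31.6 8.7 1.9 0 0 -4.64"
}}

```text
time_s: 0.93
position: [0.4425, -0.2332, 0.229]
tool_rot: [[0.298, 0.955, -0.0], [0.955, -0.298, 0.0], [0.0, -0.0, -1.0]]
ft_force: [-0.0, -0.8, -0.4]
grip_width: 0.0854
```

>>> {"op": "arm_command", "data": {
  "rows": "0 30.8 11.3 1.9 0 0 -4.64; 0 29.8 13.7 1.9 0 0 -4.64; 0 28.5 16.1 1.9 0 0 -4.64; 0 27.2 18.3 1.9 0 0 -4.64; 0 25.6 20.5 1.9 0 0 -4.64"
}}

```text
time_s: 1.35
position: [0.5426, -0.1034, 0.2194]
tool_rot: [[-0.103, 0.995, -0.001], [0.995, 0.103, 0.0], [0.0, -0.001, -1.0]]
ft_force: [0.1, -0.7, -0.5]
grip_width: 0.0852
```

>>> {"op": "arm_command", "data": {
  "rows": "0 0 0 0 0 0 0; 0 0 0 0 0 0 0; 0 0 0 0 0 0 0"
}}

```text
time_s: 1.6
position: [0.5417, -0.1052, 0.2195]
tool_rot: [[-0.098, 0.995, -0.001], [0.995, 0.098, 0.0], [0.0, -0.001, -1.0]]
ft_force: [-1.0, 1.2, -0.5]
grip_width: 0.0853
```

```bash
python3 - <<'E'
from h import *
im,m=grab("wrist","pics/w1.png")
plan([.542,-.105,.15],5.6,3)
print(ray(m,320,240), proj(m,np.array([.542,-.105,.068])))
E
```

```text
t 1.65 P [ 0.5415 -0.1057  0.2197] f [-0.36  0.41 -0.06] w 0.0855 yaw 5.6
0 0.2 0.2 23.2 -0.01 -0.0 -0.01; 0 0.2 0.2 23.2 -0.01 -0.0 -0.01; 0 0.2 0.2 23.2 -0.01 -0.0 -0.01; 
(array([ 0.53418391, -0.03493729,  0.3438073 ]), array([ 0.04269085, -0.27569513, -0.96029667])) [315.54468543 228.33701076]
```

View pics/w1.png

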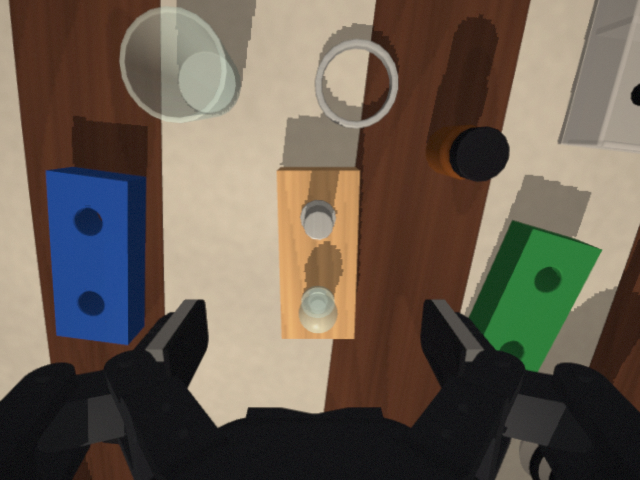

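The wrist view shows the steel knob at about (318,225) in the upper hole and the ball at (318,308). I'll refine the knob numerically.

```bash
python3 - <<'E'
from h import *
m=eyes.camera_model("wrist");a=cv2.imread("pics/w1.png")
c=a[190:250,285:350];cv2.imwrite("pics/c2.png",cv2.resize(c,None,fx=9,fy=9,interpolation=cv2.INTER_CUBIC))
for u,v in((318,222),(318,225),(318,228)): print(onz(m,u,v,.068))
h=cv2.cvtColor(a,cv2.COLOR_BGR2HSV);g=((h[...,1]<45)&(h[...,2]>60)).astype(np.uint8);k=np.zeros_like(g);k[195:245,295:345]=g[195:245,295:345]
n,l,st,ce=cv2.connectedComponentsWithStats(k);i=1+st[1:,4].argmax();print(st[i],ce[i])
E
```

```text
[ 0.54331757 -0.10023592  0.068     ]
[ 0.54355797 -0.10263145  0.068     ]
[ 0.5437995 -0.1050382  0.068    ]
[ 301  201   34   38 1011] [317.66864491 218.87042532]
```

View pics/c2.png

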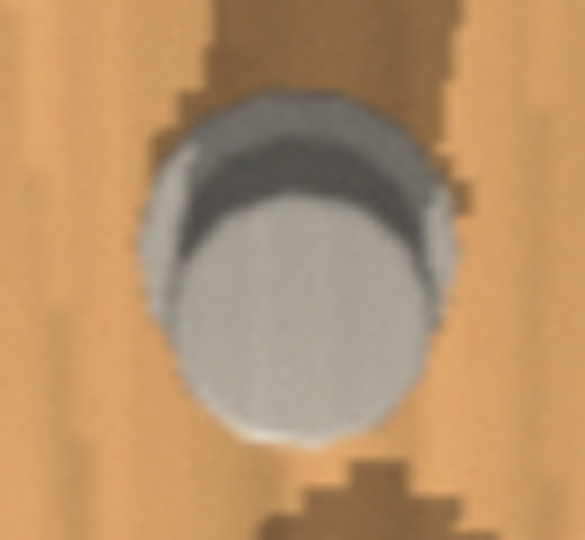

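The disc's centre is at about (318.4,224.6), which puts the knob at (0.5437,-0.1025). Its diameter measures 23.6 mm, as it should. I'll descend.

```bash
python3 -c "
from h import *
plan([.5435,-.103,.062],5.6,6)"
```

```text
t 1.65 P [ 0.5415 -0.1057  0.2197] f [-0.36  0.41 -0.06] w 0.0855 yaw 5.6
0 0.4 0.4 26.3 -0.01 -0.0 -0.01; 0 0.4 0.4 26.3 -0.01 -0.0 -0.01; 0 0.4 0.4 26.3 -0.01 -0.0 -0.01; 0 0.4 0.4 26.3 -0.01 -0.0 -0.01; 0 0.4 0.4 26.3 -0.01 -0.0 -0.01; 0 0.4 0.4 26.3 -0.01 -0.0 -0.01;
```

>>> {"op": "arm_command", "data": {
  "rows": "0 0.4 0.4 30 0 0 0; 0 0.4 0.4 30 0 0 0; 0 0.4 0.4 30 0 0 0; 0 0.4 0.4 30 0 0 0; 0 0.4 0.4 20 0 0 0",
  "squeeze": 60
}}

```text
time_s: 2.07
position: [0.5423, -0.1037, 0.0775]
tool_rot: [[-0.096, 0.995, -0.003], [0.995, 0.096, 0.001], [0.001, -0.002, -1.0]]
ft_force: [0.2, -0.1, 0.2]
grip_width: 0.0848
```

>>> {"op": "arm_command", "data": {
  "rows": "0 0 0 10 0 0 0; 0 0 0 8 0 0 0; 0 0 0 0 0 0 0; 0 0 0 0 0 0 0; 0 0 0 0 0 0 0"
}}

```text
time_s: 2.48
position: [0.5443, -0.1032, 0.0631]
tool_rot: [[-0.098, 0.995, 0.002], [0.995, 0.098, -0.001], [-0.001, 0.002, -1.0]]
ft_force: [0.8, 0.4, 0.2]
grip_width: 0.0855
```

>>> {"op": "arm_command", "data": {
  "rows": "0.3 0 0 0 0 0 0; 0.6 0 0 0 0 0 0; 1 0 0 0 0 0 0; 1 0 0 0 0 0 0; 1 0 0 0 0 0 0"
}}

```text
time_s: 2.9
position: [0.5438, -0.1028, 0.062]
tool_rot: [[-0.099, 0.995, 0.0], [0.995, 0.099, -0.0], [-0.0, 0.0, -1.0]]
ft_force: [-0.3, -0.3, 1.0]
grip_width: 0.0254
```

>>> {"op": "arm_command", "data": {
  "rows": "1 0 0 0 0 0 0; 1 0 0 0 0 0 0; 1 0 0 0 0 0 0; 1 0 0 0 0 0 0; 1 0 0 0 0 0 0"
}}

```text
time_s: 3.32
position: [0.5439, -0.1028, 0.0622]
tool_rot: [[-0.099, 0.995, 0.0], [0.995, 0.099, -0.0], [-0.0, 0.0, -1.0]]
ft_force: [-1.3, -0.1, 5.2]
grip_width: 0.0219
```

The fingers have closed on something about 22 mm wide. I'll lift and check.

>>> {"op": "arm_command", "data": {
  "rows": "1 0 0 -6 0 0 0; 1 0 0 -15 0 0 0; 1 0 0 -30 0 0 0; 1 0 0 -35 0 0 0; 1 0 0 -35 0 0 0"
}}

```text
time_s: 3.73
position: [0.5433, -0.1026, 0.184]
tool_rot: [[-0.099, 0.995, -0.002], [0.995, 0.099, 0.001], [0.001, -0.002, -1.0]]
ft_force: [0.7, -0.9, -0.8]
grip_width: 0.0217
```

>>> {"op": "arm_command", "data": {
  "rows": "1 0 0 -35 0 0 0; 1 0 0 -35 0 0 0; 1 0 0 0 0 0 0; 1 0 0 0 0 0 0; 1 0 0 0 0 0 0"
}}

```text
time_s: 4.15
position: [0.5433, -0.1026, 0.2518]
tool_rot: [[-0.099, 0.995, -0.002], [0.995, 0.099, 0.001], [0.001, -0.002, -1.0]]
ft_force: [-0.4, 0.3, -1.5]
grip_width: 0.0223
```

```bash
python3 - <<'E'
from h import *
im,m=grab("wrist","pics/w2.png"); im2,n=grab("scene","pics/s2.png")
s=readout.observe();P=s["position"];print(s["ft_force"],s["grip_width"])
plan([.5425,.2525,.26],None,12,1)
q=proj(n,P).astype(int);print(q)
a=cv2.imread("pics/s2.png");c=cv2.resize(a[q[1]-45:q[1]+45,q[0]-60:q[0]+60],(520,390),interpolation=cv2.INTER_CUBIC)
b=cv2.resize(cv2.imread("pics/w2.png")[230:480,170:470],(280,233));o=np.zeros((390,800,3),np.uint8);o[:,:520]=c;o[:233,520:]=b
cv2.imwrite("pics/c3.png",o)
E
```

```text
[-0.07034514 -0.75418318 -1.53721649] 0.02213993021352432
t 4.25 P [ 0.5432 -0.1026  0.2511] f [-0.07 -0.75 -1.54] w 0.0221 yaw 5.66
1 29.5 2.9 -0.7 -0.01 -0.01 -0.0; 1 29.5 2.9 -0.7 -0.01 -0.01 -0.0; 1 29.5 2.9 -0.7 -0.01 -0.01 -0.0; 1 29.5 2.9 -0.7 -0.01 -0.01 -0.0; 1 29.5 2.9 -0.7 -0.01 -0.01 -0.0; 1 29.5 2.9 -0.7 -0.01 -0.01 -0.0; 1 29.5 2.9 -0.7 -0.01 -0.01 -0.0; 1 29.5 2.9 -0.7 -0.01 -0.01 -0.0; 1 29.5 2.9 -0.7 -0.01 -0.01 -0.0; 1 29.5 2.9 -0.7 -0.01 -0.01 -0.0; 1 29.5 2.9 -0.7 -0.01 -0.01 -0.0; 1 29.5 2.9 -0.7 -0.01 -0.01 -0.0; 
[275 217]
```

View pics/c3.png

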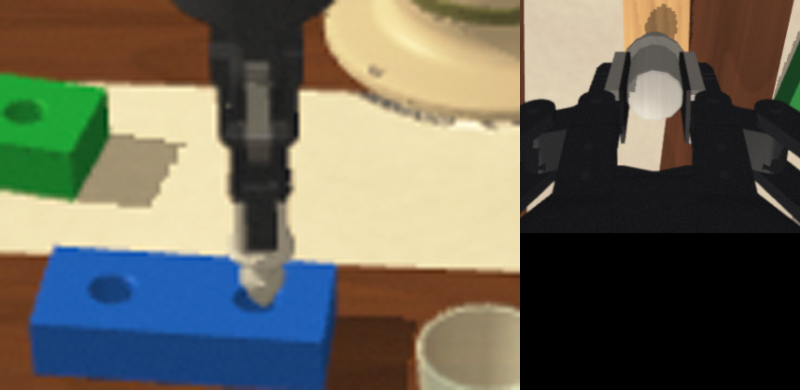

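The stopper is held upright (knob disc at full-image ≈(315,333)), and the ft reading of about -1.5 N fits its weight. I'll carry it near the bottle and locate the mouth with the wrist camera.

>>> {"op": "arm_command", "data": {
  "rows": "1 15 2 -1 0 0 0; 1 29.5 3 -1 0 0 0; 1 29.5 3 -1 0 0 0; 1 29.5 3 -1 0 0 0; 1 29.5 3 -1 0 0 0"
}}

```text
time_s: 4.67
position: [0.5441, 0.0322, 0.2564]
tool_rot: [[-0.098, 0.995, -0.003], [0.995, 0.098, 0.001], [0.001, -0.003, -1.0]]
ft_force: [0.9, 0.4, -1.3]
grip_width: 0.0224
```

>>> {"op": "arm_command", "data": {
  "rows": "1 29.5 3 -1 0 0 0; 1 29.5 3 -1 0 0 0; 1 29.5 3 -1 0 0 0; 1 29.5 3 -1 0 0 0; 1 29.5 3 0 0 0 0"
}}

```text
time_s: 5.08
position: [0.5445, 0.1806, 0.2606]
tool_rot: [[-0.099, 0.995, -0.002], [0.995, 0.099, -0.0], [-0.0, -0.002, -1.0]]
ft_force: [0.1, 0.9, -0.6]
grip_width: 0.022
```

>>> {"op": "arm_command", "data": {
  "rows": "1 15 2 0 0 0 0; 1 0 0 0 0 0 0; 1 0 0 0 0 0 0; 1 0 0 0 0 0 0"
}}

```text
time_s: 5.42
position: [0.5454, 0.1936, 0.2609]
tool_rot: [[-0.098, 0.995, -0.002], [0.995, 0.098, -0.001], [-0.0, -0.002, -1.0]]
ft_force: [-0.5, 0.1, -0.5]
grip_width: 0.0223
```

```bash
python3 - <<'E'
from h import *
s=readout.observe()
im,m=grab("wrist","pics/w3.png")
print(s["position"],s["ft_force"],s["wrist_torque"],s["tool_rot"])
P=np.array([.5425,.2525,.17]);q=proj(m,P);print(q, proj(m,s["position"]+[0,0,.006]))
a=cv2.imread("pics/w3.png")
q=q.astype(int);print(q)
c=cv2.resize(a[max(q[1]-50,0):q[1]+50,q[0]-65:q[0]+65],None,fx=6,fy=6,interpolation=cv2.INTER_CUBIC)
cv2.imwrite("pics/c4.png",c[:600,:800])
E
```

```text
[0.54541511 0.19362627 0.26094169] [-0.54762921  0.11092559 -0.45962276] [-0.02873352  0.03900298 -0.05303323] [[-9.81360799e-02  9.95171573e-01 -1.68821780e-03]
 [ 9.95172933e-01  9.81352849e-02 -5.47662704e-04]
 [-3.79344620e-04 -1.73381413e-03 -9.99998425e-01]]
[320.46549949 155.89968224] [315.88558355 335.04063013]
[320 155]
```

View pics/w3.png

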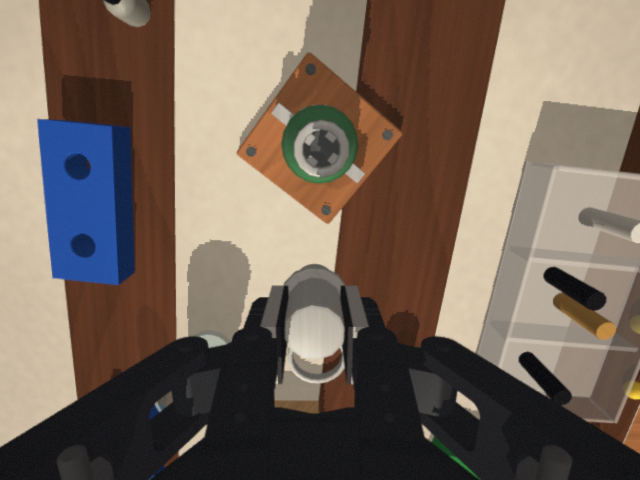

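The wrist view shows the mouth ring at about (321,150) and the held knob's disc at about (314,332). I'll measure both more finely.

```bash
python3 - <<'E'
from h import *
m=eyes.camera_model("wrist");P=readout.observe()["position"]
a=cv2.imread("pics/w3.png");g=cv2.cvtColor(a,cv2.COLOR_BGR2GRAY);h=cv2.cvtColor(a,cv2.COLOR_BGR2HSV)
k=((h[...,1]<60)&(h[...,2]>110)).astype(np.uint8)
def blob(x0,y0,x1,y1,k):
    r=np.zeros_like(k);r[y0:y1,x0:x1]=k[y0:y1,x0:x1]
    cs,_=cv2.findContours(r,cv2.RETR_EXTERNAL,cv2.CHAIN_APPROX_NONE);c=max(cs,key=len)
    return cv2.fitEllipse(c),cv2.boundingRect(c)
e,b=blob(285,110,360,190,k);print(e,b);print(onz(m,*e[0],.17))
k2=(g>170).astype(np.uint8);e2,b2=blob(285,290,345,375,k2);print(e2,b2);print(onz(m,*e2[0],P[2]+.006)-P)
A=cv2.resize(a[110:190,280:365],None,fx=5,fy=5,interpolation=cv2.INTER_CUBIC);B=cv2.resize(a[300:380,275:355],None,fx=5,fy=5,interpolation=cv2.INTER_CUBIC)
cv2.ellipse(A,(tuple((np.array(e[0])-[280,110]+.5)*5),tuple(np.array(e[1])*5),e[2]),(0,0,255),1)
cv2.ellipse(B,(tuple((np.array(e2[0])-[275,300]+.5)*5),tuple(np.array(e2[1])*5),e2[2]),(0,0,255),1)
cv2.imwrite("pics/c5.png",np.hstack([A,B])[:, :800])
E
```

```text
((320.28076171875, 148.4850616455078), (53.3383674621582, 55.30033874511719), 24.14278793334961) (294, 121, 54, 56)
[0.54215751 0.25639197 0.17      ]
((312.5064392089844, 338.0625305175781), (50.874778747558594, 68.30994415283203), 34.722389221191406) (285, 308, 58, 67)
[-0.00110356 -0.00136704  0.006     ]
```

View pics/c5.png

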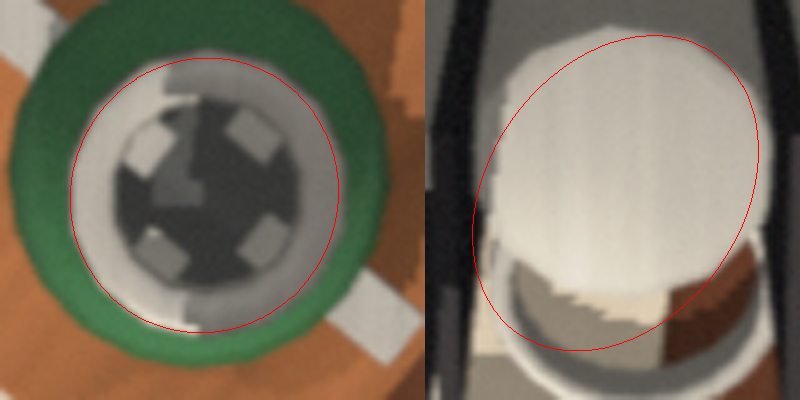

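The bore and rim centre is at (320.9,148.3), which gives a mouth at (0.5425,0.2565). The knob disc is centred at (316.4,331.6), so the knob sits about +1 mm along tool x from the TCP. The top view gave y about 3 mm lower for both knob and mouth, so that is a common bias and I'm using the wrist values. TCP target: (0.5425,0.2555).

```bash
python3 -c "
from h import *
plan([.5425,.2555,.24],5.6,4,1)"
```

```text
t 5.47 P [0.5455 0.1934 0.2612] f [ 0.46 -0.32 -1.64] w 0.0219 yaw 5.6
1 15.5 0.8 5.3 -0.02 0.0 -0.0; 1 15.5 0.8 5.3 -0.02 0.0 -0.0; 1 15.5 0.8 5.3 -0.02 0.0 -0.0; 1 15.5 0.8 5.3 -0.02 0.0 -0.0;
```

>>> {"op": "arm_command", "data": {
  "rows": "1 15.5 0.8 5 0 0 0; 1 15.5 0.8 5 0 0 0; 1 15.5 0.8 5 0 0 0; 1 15.5 0.8 5 -0.1 0 0; 1 0 0 0 0 0 0",
  "squeeze": 90
}}

```text
time_s: 5.88
position: [0.5421, 0.2572, 0.2405]
tool_rot: [[-0.099, 0.995, -0.0], [0.995, 0.099, 0.0], [0.0, -0.0, -1.0]]
ft_force: [-1.3, -0.3, -1.0]
grip_width: 0.0213
```

>>> {"op": "arm_command", "data": {
  "rows": "1 0 0 0 0 0 0; 1 0 0 0 0 0 0; 1 0 0 0 0 0 0"
}}

```text
time_s: 6.13
position: [0.5429, 0.2553, 0.2422]
tool_rot: [[-0.097, 0.995, 0.002], [0.995, 0.097, 0.0], [-0.0, 0.002, -1.0]]
ft_force: [0.4, 0.0, -0.7]
grip_width: 0.0215
```

```bash
python3 - <<'E'
from h import *
im,n=grab("scene","pics/s3.png")
plan([.5425,.2555,.24],5.6,1,1)
q=proj(n,np.array([.5425,.2555,.19])).astype(int);print(q)
a=cv2.imread("pics/s3.png");c=cv2.resize(a[q[1]-38:q[1]+37,q[0]-50:q[0]+50],(800,600),interpolation=cv2.INTER_CUBIC)
cv2.imwrite("pics/c6.png",c)
E
```

```text
t 6.18 P [0.5429 0.2554 0.2422] f [-0.7   0.66 -1.91] w 0.0212 yaw 5.6
1 0.2 -0.4 2.2 0.13 0.0 -0.01; 
[458 249]
```

View pics/c6.png

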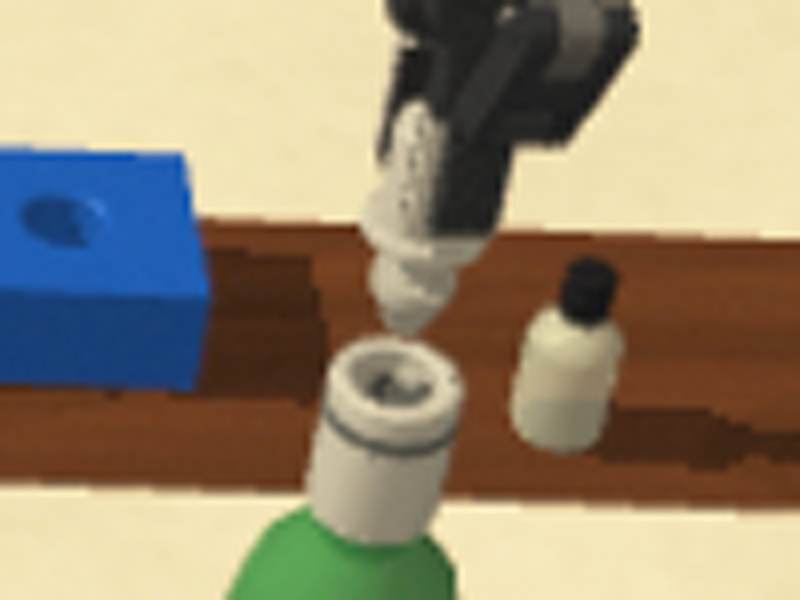

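The stopper's tip is over the mouth, but its axis looks tilted a few degrees, with the top towards +y. I'll fit the axis lines of the stopper and the collar numerically.

```bash
python3 - <<'E'
from h import *
n=eyes.camera_model("scene");a=cv2.imread("pics/s3.png")
x0,y0=458-50,249-38
h=cv2.cvtColor(a,cv2.COLOR_BGR2HSV).astype(int);g=h[...,2];S=h[...,1]
def mids(r0,r1,c0,c1):
    out=[]
    for v in range(r0,r1):
        w=((S[v,c0:c1]<90)&(g[v,c0:c1]>105));i=np.flatnonzero(w)
        if len(i)>1: out.append((v,c0+i.min(),c0+i.max()))
    return np.array(out)
s=mids(y0+29,y0+41,x0+42,x0+64);c=mids(y0+43,y0+65,x0+36,x0+62)
print(s.tolist());print(c.tolist())
for r in(.17,.2,.215): print(r,proj(n,np.array([.5425,.2565,r])))
E
```

```text
[[240, 454, 461], [241, 454, 468], [242, 455, 467], [243, 455, 466], [244, 455, 464], [245, 454, 464], [246, 454, 464], [247, 455, 464], [248, 455, 463], [249, 456, 462], [250, 456, 461], [251, 456, 460]]
[[254, 451, 461], [255, 450, 463], [256, 449, 464], [257, 449, 464], [258, 449, 464], [259, 449, 465], [260, 448, 465], [261, 448, 465], [262, 448, 464], [263, 448, 464], [264, 448, 463], [265, 447, 462], [266, 447, 459], [267, 447, 463], [268, 447, 463], [269, 447, 463], [270, 446, 463], [271, 446, 462], [272, 446, 462], [273, 444, 462], [274, 444, 469], [275, 447, 469]]
0.17 [457.60222156 257.21912732]
0.2 [460.1914373  245.42680922]
0.215 [461.51698057 239.38799702]
```

The calibrated vertical has a slope of 0.22 here and the stopper measures about 0.24–0.3, so the tilt is small and within noise. The tip lies on the mouth's axis to within about 1 mm. I'll go down gently.

>>> {"op": "arm_command", "data": {
  "rows": "1 0 -0.4 5 0 0 0; 1 0 0 5 0 0 0; 1 0 0 4 0 0 0; 1 0 0 2 0 0 0; 1 0 0 0 0 0 0"
}}

```text
time_s: 6.6
position: [0.542, 0.2562, 0.225]
tool_rot: [[-0.099, 0.995, 0.0], [0.995, 0.099, -0.0], [-0.0, 0.0, -1.0]]
ft_force: [-0.0, -0.3, -1.2]
grip_width: 0.0212
```

>>> {"op": "arm_command", "data": {
  "rows": "1 0 0 1 0 0 0; 1 0 0 1 0 0 0; 1 0 0 1 0 0 0; 1 0 0 1 0 0 0; 1 0 0 0 0 0 0"
}}

```text
time_s: 7.02
position: [0.5421, 0.2563, 0.2216]
tool_rot: [[-0.099, 0.995, 0.001], [0.995, 0.099, 0.0], [0.0, 0.001, -1.0]]
ft_force: [0.4, -0.3, -0.5]
grip_width: 0.0212
```

>>> {"op": "arm_command", "data": {
  "rows": "1 0 0 1 0 0 0; 1 0 0 1 0 0 0; 1 0 0 1 0 0 0; 1 0 0 0 0 0 0; 1 0 0 0 0 0 0"
}}

```text
time_s: 7.43
position: [0.5422, 0.2563, 0.2188]
tool_rot: [[-0.099, 0.995, 0.002], [0.995, 0.099, 0.0], [-0.0, 0.002, -1.0]]
ft_force: [0.6, -0.2, -0.9]
grip_width: 0.0215
```

>>> {"op": "arm_command", "data": {
  "rows": "1 0 0 1 0 0 0; 1 0 0 1 0 0 0; 1 0 0 1 0 0 0; 1 0 0 0 0 0 0; 1 0 0 0 0 0 0"
}}

```text
time_s: 7.85
position: [0.5422, 0.2563, 0.2158]
tool_rot: [[-0.099, 0.995, 0.002], [0.995, 0.099, 0.0], [0.0, 0.002, -1.0]]
ft_force: [-0.7, 0.1, -1.3]
grip_width: 0.0213
```

>>> {"op": "arm_command", "data": {
  "rows": "1 0 0 1 0 0 0; 1 0 0 1 0 0 0; 1 0 0 0 0 0 0; 1 0 0 0 0 0 0"
}}

```text
time_s: 8.18
position: [0.5424, 0.2563, 0.2139]
tool_rot: [[-0.099, 0.995, 0.002], [0.995, 0.099, 0.0], [0.0, 0.002, -1.0]]
ft_force: [1.1, 0.2, -0.8]
grip_width: 0.0215
```

>>> {"op": "arm_command", "data": {
  "rows": "1 0 0 1 0 0 0; 1 0 0 1 0 0 0; 1 0 0 0 0 0 0; 1 0 0 0 0 0 0"
}}

```text
time_s: 8.52
position: [0.5423, 0.2563, 0.2119]
tool_rot: [[-0.099, 0.995, 0.002], [0.995, 0.099, 0.0], [0.0, 0.002, -1.0]]
ft_force: [0.1, -0.5, 1.2]
grip_width: 0.0209
```

>>> {"op": "arm_command", "data": {
  "rows": "1 0 0 1 0 0 0; 1 0 0 1 0 0 0; 1 0 0 0 0 0 0; 1 0 0 0 0 0 0"
}}

```text
time_s: 8.85
position: [0.5423, 0.2563, 0.2098]
tool_rot: [[-0.099, 0.995, 0.002], [0.995, 0.099, 0.0], [0.0, 0.002, -1.0]]
ft_force: [1.2, 0.1, 2.5]
grip_width: 0.0214
```

>>> {"op": "arm_command", "data": {
  "rows": "1 0 0 1 0 0 0; 1 0 0 1 0 0 0; 1 0 0 0 0 0 0; 1 0 0 0 0 0 0"
}}

```text
time_s: 9.18
position: [0.5423, 0.2563, 0.2079]
tool_rot: [[-0.099, 0.995, 0.002], [0.995, 0.099, 0.0], [0.0, 0.002, -1.0]]
ft_force: [0.6, 1.4, 4.5]
grip_width: 0.0214
```

>>> {"op": "arm_command", "data": {
  "rows": "1 0 0 1 0 0 0; 1 0 0 1 0 0 0; 1 0 0 0 0 0 0; 1 0 0 0 0 0 0"
}}

```text
time_s: 9.52
position: [0.5421, 0.2563, 0.2052]
tool_rot: [[-0.099, 0.995, 0.001], [0.995, 0.099, -0.0], [-0.0, 0.001, -1.0]]
ft_force: [0.9, 0.8, 0.1]
grip_width: 0.0212
```

It snapped past the catches: the force rose to 4.5 N and then fell to about 0. I'll continue down to the rim in small steps.

>>> {"op": "arm_command", "data": {
  "rows": "1 0 0 1 0 0 0; 1 0 0 1 0 0 0; 1 0 0 0 0 0 0; 1 0 0 0 0 0 0"
}}

```text
time_s: 9.85
position: [0.5421, 0.2563, 0.2035]
tool_rot: [[-0.099, 0.995, 0.001], [0.995, 0.099, 0.0], [-0.0, 0.001, -1.0]]
ft_force: [1.4, 1.7, -1.3]
grip_width: 0.021
```

>>> {"op": "arm_command", "data": {
  "rows": "1 0 0 1 0 0 0; 1 0 0 1 0 0 0; 1 0 0 0 0 0 0; 1 0 0 0 0 0 0"
}}

```text
time_s: 10.18
position: [0.5422, 0.2563, 0.2017]
tool_rot: [[-0.099, 0.995, 0.002], [0.995, 0.099, 0.0], [-0.0, 0.002, -1.0]]
ft_force: [1.6, 0.0, -0.9]
grip_width: 0.0213
```

>>> {"op": "arm_command", "data": {
  "rows": "1 0 0 0.7 0 0 0; 1 0 0 0.7 0 0 0; 1 0 0 0 0 0 0; 1 0 0 0 0 0 0"
}}

```text
time_s: 10.52
position: [0.5421, 0.2562, 0.2001]
tool_rot: [[-0.099, 0.995, 0.001], [0.995, 0.099, 0.0], [-0.0, 0.001, -1.0]]
ft_force: [0.9, 0.0, -1.1]
grip_width: 0.0214
```

>>> {"op": "arm_command", "data": {
  "rows": "1 0 0 0.7 0 0 0; 1 0 0 0 0 0 0; 1 0 0 0 0 0 0"
}}

```text
time_s: 10.77
position: [0.5421, 0.2563, 0.1996]
tool_rot: [[-0.099, 0.995, 0.001], [0.995, 0.099, 0.0], [-0.0, 0.001, -1.0]]
ft_force: [-0.0, -1.4, -1.0]
grip_width: 0.0213
```

>>> {"op": "arm_command", "data": {
  "rows": "1 0 0 0.7 0 0 0; 1 0 0 0 0 0 0; 1 0 0 0 0 0 0"
}}

```text
time_s: 11.02
position: [0.5422, 0.2563, 0.199]
tool_rot: [[-0.099, 0.995, 0.001], [0.995, 0.099, 0.0], [-0.0, 0.001, -1.0]]
ft_force: [-0.7, -0.5, -1.1]
grip_width: 0.021
```

>>> {"op": "arm_command", "data": {
  "rows": "1 0 0 0.7 0 0 0; 1 0 0 0 0 0 0; 1 0 0 0 0 0 0"
}}

```text
time_s: 11.27
position: [0.5422, 0.2563, 0.1983]
tool_rot: [[-0.099, 0.995, 0.002], [0.995, 0.099, 0.0], [0.0, 0.002, -1.0]]
ft_force: [-0.1, -0.5, -0.9]
grip_width: 0.021
```

>>> {"op": "arm_command", "data": {
  "rows": "1 0 0 0.7 0 0 0; 1 0 0 0 0 0 0; 1 0 0 0 0 0 0"
}}

```text
time_s: 11.52
position: [0.5422, 0.2563, 0.1976]
tool_rot: [[-0.099, 0.995, 0.002], [0.995, 0.099, 0.0], [-0.0, 0.002, -1.0]]
ft_force: [-0.4, 0.6, -1.9]
grip_width: 0.021
```

>>> {"op": "arm_command", "data": {
  "rows": "1 0 0 0.7 0 0 0; 1 0 0 0 0 0 0; 1 0 0 0 0 0 0"
}}

```text
time_s: 11.77
position: [0.5422, 0.2563, 0.1969]
tool_rot: [[-0.099, 0.995, 0.002], [0.995, 0.099, 0.0], [0.0, 0.002, -1.0]]
ft_force: [0.7, 0.2, -1.2]
grip_width: 0.0212
```

Landing is expected at about 0.196, so I'm using smaller steps.

>>> {"op": "arm_command", "data": {
  "rows": "1 0 0 0.5 0 0 0; 1 0 0 0 0 0 0; 1 0 0 0 0 0 0"
}}

```text
time_s: 12.02
position: [0.5423, 0.2563, 0.1964]
tool_rot: [[-0.099, 0.995, 0.002], [0.995, 0.099, 0.0], [0.0, 0.002, -1.0]]
ft_force: [-0.1, -0.6, -0.7]
grip_width: 0.0209
```

>>> {"op": "arm_command", "data": {
  "rows": "1 0 0 0.5 0 0 0; 1 0 0 0 0 0 0; 1 0 0 0 0 0 0"
}}

```text
time_s: 12.27
position: [0.5423, 0.2563, 0.1964]
tool_rot: [[-0.099, 0.995, 0.002], [0.995, 0.099, 0.0], [0.0, 0.002, -1.0]]
ft_force: [-1.0, -0.2, 3.9]
grip_width: 0.0211
```

>>> {"op": "arm_command", "data": {
  "rows": "1 0 0 0.5 0 0 0; 1 0 0 0 0 0 0; 1 0 0 0 0 0 0"
}}

```text
time_s: 12.52
position: [0.5423, 0.2563, 0.1964]
tool_rot: [[-0.099, 0.995, 0.003], [0.995, 0.099, 0.0], [0.0, 0.003, -1.0]]
ft_force: [-2.0, -0.7, 8.3]
grip_width: 0.0215
```

It landed at 0.1964 as expected, with a stiffness of about 9 N/mm. One firm press, then I'll ease off and start pulling.

>>> {"op": "arm_command", "data": {
  "rows": "1 0 0 0.5 0 0 0; 1 0 0 0.3 0 0 0; 1 0 0 0 0 0 0; 1 0 0 0 0 0 0"
}}

```text
time_s: 12.85
position: [0.5423, 0.2563, 0.1963]
tool_rot: [[-0.099, 0.995, 0.004], [0.995, 0.099, 0.001], [0.0, 0.004, -1.0]]
ft_force: [-4.8, -2.2, 12.8]
grip_width: 0.0212
```

>>> {"op": "arm_command", "data": {
  "rows": "1 0 0 -0.6 0 0 0; 1 0 0 -0.6 0 0 0; 1 0 0 -0.5 0 0 0; 1 0 0 0 0 0 0; 1 0 0 0 0 0 0"
}}

```text
time_s: 13.27
position: [0.5423, 0.2563, 0.1964]
tool_rot: [[-0.099, 0.995, 0.002], [0.995, 0.099, 0.0], [0.0, 0.002, -1.0]]
ft_force: [-0.6, -1.0, 3.6]
grip_width: 0.0214
```

```bash
python3 - <<'E'
from h import *
im,n=grab("scene","pics/s4.png")
s=readout.observe();print(s["time_s"],s["position"],s["ft_force"])
q=proj(n,np.array([.5425,.2565,.18])).astype(int)
a=cv2.imread("pics/s4.png");c=cv2.resize(a[q[1]-38:q[1]+37,q[0]-50:q[0]+50],(800,600),interpolation=cv2.INTER_CUBIC)
cv2.imwrite("pics/c7.png",c)
E
```

```text
13.3167 [0.54228436 0.2563207  0.19636966] [-0.19885903 -1.31007933  3.65485765]
```

View pics/c7.png

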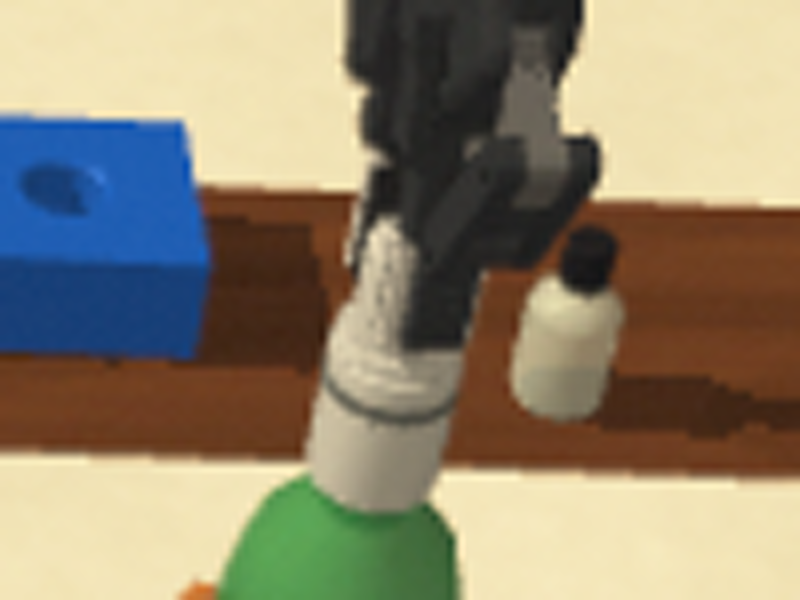

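The flange is on the rim, and the TCP height implies a seat z of about +0.2 mm. Now the pull: rise freely in small steps, since the snap height suggests about 8 mm of free travel.

>>> {"op": "arm_command", "data": {
  "rows": "1 0 0 -0.5 0 0 0; 1 0 0 -0.5 0 0 0; 1 0 0 -0.5 0 0 0; 1 0 0 0 0 0 0; 1 0 0 0 0 0 0"
}}

```text
time_s: 13.73
position: [0.5422, 0.2563, 0.1976]
tool_rot: [[-0.099, 0.995, 0.001], [0.995, 0.099, 0.0], [-0.0, 0.001, -1.0]]
ft_force: [0.2, -0.4, -1.6]
grip_width: 0.0213
```

>>> {"op": "arm_command", "data": {
  "rows": "1 0 0 -0.7 0 0 0; 1 0 0 -0.7 0 0 0; 1 0 0 0 0 0 0"
}}

```text
time_s: 13.98
position: [0.5423, 0.2563, 0.1994]
tool_rot: [[-0.099, 0.995, 0.002], [0.995, 0.099, 0.0], [0.0, 0.002, -1.0]]
ft_force: [-0.4, 0.1, 0.6]
grip_width: 0.0211
```

>>> {"op": "arm_command", "data": {
  "rows": "1 0 0 -0.7 0 0 0; 1 0 0 -0.7 0 0 0; 1 0 0 0 0 0 0"
}}

```text
time_s: 14.23
position: [0.5422, 0.2563, 0.2003]
tool_rot: [[-0.099, 0.995, 0.001], [0.995, 0.099, 0.0], [-0.0, 0.001, -1.0]]
ft_force: [1.0, -0.5, -3.9]
grip_width: 0.021
```

>>> {"op": "arm_command", "data": {
  "rows": "1 0 0 -0.7 0 0 0; 1 0 0 -0.7 0 0 0; 1 0 0 0 0 0 0"
}}

```text
time_s: 14.48
position: [0.5421, 0.2562, 0.2005]
tool_rot: [[-0.098, 0.995, -0.0], [0.995, 0.098, -0.0], [-0.0, -0.0, -1.0]]
ft_force: [4.5, 1.5, -17.2]
grip_width: 0.0211
```

It met the catches at 0.2003 and the pull reached about 16 N net. I'll ease slightly to about 12 N and hold.

>>> {"op": "arm_command", "data": {
  "rows": "1 0 0 0.3 0 0 0; 1 0 0 0 0 0 0; 1 0 0 0 0 0 0"
}}

```text
time_s: 14.73
position: [0.5421, 0.2562, 0.2007]
tool_rot: [[-0.099, 0.995, 0.0], [0.995, 0.099, -0.0], [-0.0, 0.0, -1.0]]
ft_force: [6.0, 0.0, -21.1]
grip_width: 0.0217
```

>>> {"op": "arm_command", "data": {
  "rows": "1 0 0 0.7 0 0 0; 1 0 0 0 0 0 0; 1 0 0 0 0 0 0"
}}

```text
time_s: 14.98
position: [0.542, 0.2563, 0.2006]
tool_rot: [[-0.099, 0.995, 0.001], [0.995, 0.099, -0.0], [-0.0, 0.001, -1.0]]
ft_force: [4.9, 1.6, -20.6]
grip_width: 0.0213
```

>>> {"op": "arm_command", "data": {
  "rows": "1 0 0 0.6 0 0 0; 1 0 0 0 0 0 0"
}}

```text
time_s: 15.15
position: [0.5421, 0.2563, 0.2006]
tool_rot: [[-0.099, 0.995, 0.002], [0.995, 0.099, 0.0], [-0.0, 0.002, -1.0]]
ft_force: [2.4, 0.4, -16.8]
grip_width: 0.0208
```

>>> {"op": "arm_command", "data": {
  "rows": "1 0 0 0.3 0 0 0; 1 0 0 0 0 0 0; 1 0 0 0 0 0 0"
}}

```text
time_s: 15.4
position: [0.5421, 0.2563, 0.2005]
tool_rot: [[-0.099, 0.995, 0.002], [0.995, 0.099, 0.0], [0.0, 0.002, -1.0]]
ft_force: [0.8, 0.1, -12.7]
grip_width: 0.0213
```

Now holding at about 12 N net.

>>> {"op": "arm_command", "data": {
  "rows": "1 0 0 0 0 0 0; 1 0 0 0 0 0 0; 1 0 0 0 0 0 0; 1 0 0 0 0 0 0"
}}

```text
time_s: 15.73
position: [0.5422, 0.2563, 0.2004]
tool_rot: [[-0.099, 0.995, 0.002], [0.995, 0.099, 0.0], [0.0, 0.002, -1.0]]
ft_force: [-0.2, -0.2, -10.1]
grip_width: 0.0207
```

>>> {"op": "arm_command", "data": {
  "rows": "1 0 0 -0.3 0 0 0; 1 0 0 0 0 0 0; 1 0 0 0 0 0 0"
}}

```text
time_s: 15.98
position: [0.5422, 0.2563, 0.2005]
tool_rot: [[-0.099, 0.995, 0.002], [0.995, 0.099, 0.0], [0.0, 0.002, -1.0]]
ft_force: [-0.7, -1.0, -10.9]
grip_width: 0.0214
```

>>> {"op": "arm_command", "data": {
  "rows": "1 0 0 0 0 0 0; 1 0 0 0 0 0 0; 1 0 0 0 0 0 0"
}}

```text
time_s: 16.23
position: [0.5422, 0.2563, 0.2005]
tool_rot: [[-0.099, 0.995, 0.002], [0.995, 0.099, 0.0], [0.0, 0.002, -1.0]]
ft_force: [-0.8, 0.8, -10.5]
grip_width: 0.0211
```

>>> {"op": "arm_command", "data": {
  "rows": "1 0 0 0 0 0 0; 1 0 0 0 0 0 0; 1 0 0 0 0 0 0; 1 0 0 0 0 0 0"
}}

```text
time_s: 16.57
position: [0.5422, 0.2563, 0.2005]
tool_rot: [[-0.099, 0.995, 0.002], [0.995, 0.099, 0.0], [0.0, 0.002, -1.0]]
ft_force: [-1.3, -0.2, -9.7]
grip_width: 0.0212
```

>>> {"op": "arm_command", "data": {
  "rows": "1 0 0 0 0 0 0; 1 0 0 0 0 0 0; 1 0 0 0 0 0 0; 1 0 0 0 0 0 0"
}}

```text
time_s: 16.9
position: [0.5422, 0.2563, 0.2005]
tool_rot: [[-0.099, 0.995, 0.002], [0.995, 0.099, 0.0], [0.0, 0.002, -1.0]]
ft_force: [-0.9, -0.5, -9.8]
grip_width: 0.0212
```

It settled at about 9 N net. I'll raise the pull slightly for a clean 12 N hold.

>>> {"op": "arm_command", "data": {
  "rows": "1 0 0 -0.2 0 0 0; 1 0 0 0 0 0 0; 1 0 0 0 0 0 0; 1 0 0 0 0 0 0"
}}

```text
time_s: 17.23
position: [0.5422, 0.2563, 0.2005]
tool_rot: [[-0.099, 0.995, 0.001], [0.995, 0.099, 0.0], [-0.0, 0.001, -1.0]]
ft_force: [-0.1, 0.1, -10.9]
grip_width: 0.0214
```

>>> {"op": "arm_command", "data": {
  "rows": "1 0 0 -0.1 0 0 0; 1 0 0 0 0 0 0; 1 0 0 0 0 0 0; 1 0 0 0 0 0 0"
}}

```text
time_s: 17.57
position: [0.5422, 0.2563, 0.2005]
tool_rot: [[-0.099, 0.995, 0.001], [0.995, 0.099, 0.0], [0.0, 0.001, -1.0]]
ft_force: [-0.9, -0.5, -13.3]
grip_width: 0.0208
```

>>> {"op": "arm_command", "data": {
  "rows": "1 0 0 0 0 0 0; 1 0 0 0 0 0 0; 1 0 0 0 0 0 0; 1 0 0 0 0 0 0"
}}

```text
time_s: 17.9
position: [0.5422, 0.2563, 0.2006]
tool_rot: [[-0.099, 0.995, 0.001], [0.995, 0.099, 0.0], [-0.0, 0.001, -1.0]]
ft_force: [0.5, 0.1, -13.6]
grip_width: 0.0211
```

>>> {"op": "arm_command", "data": {
  "rows": "1 0 0 0 0 0 0; 1 0 0 0 0 0 0; 1 0 0 0 0 0 0; 1 0 0 0 0 0 0; 1 0 0 0 0 0 0"
}}

```text
time_s: 18.32
position: [0.5422, 0.2563, 0.2006]
tool_rot: [[-0.099, 0.995, 0.001], [0.995, 0.099, 0.0], [-0.0, 0.001, -1.0]]
ft_force: [-0.4, -0.6, -15.8]
grip_width: 0.0213
```

>>> {"op": "arm_command", "data": {
  "rows": "1 0 0 0 0 0 0; 1 0 0 0 0 0 0; 1 0 0 0 0 0 0; 1 0 0 0 0 0 0; 1 0 0 0 0 0 0"
}}

```text
time_s: 18.73
position: [0.5422, 0.2563, 0.2006]
tool_rot: [[-0.099, 0.995, 0.001], [0.995, 0.099, 0.0], [-0.0, 0.001, -1.0]]
ft_force: [-0.6, 0.7, -16.2]
grip_width: 0.0208
```

The pull stayed between about 12 and 15 N net for more than 1.2 s. Now I'll ease off and lower it onto the rim.

>>> {"op": "arm_command", "data": {
  "rows": "1 0 0 0.5 0 0 0; 1 0 0 0.7 0 0 0; 1 0 0 0.7 0 0 0; 1 0 0 0.7 0 0 0; 1 0 0 0 0 0 0"
}}

```text
time_s: 19.15
position: [0.5431, 0.2565, 0.1996]
tool_rot: [[-0.099, 0.995, 0.006], [0.995, 0.099, 0.001], [0.001, 0.006, -1.0]]
ft_force: [-0.2, -0.0, -1.4]
grip_width: 0.0208
```

>>> {"op": "arm_command", "data": {
  "rows": "1 0 0 0.7 0 0 0; 1 0 0 0.7 0 0 0; 1 0 0 0 0 0 0; 1 0 0 0 0 0 0; 1 0 0 0 0 0 0"
}}

```text
time_s: 19.57
position: [0.5423, 0.2563, 0.1968]
tool_rot: [[-0.099, 0.995, 0.002], [0.995, 0.099, 0.0], [0.0, 0.002, -1.0]]
ft_force: [0.1, -0.4, -0.6]
grip_width: 0.021
```

>>> {"op": "arm_command", "data": {
  "rows": "1 0 0 0.6 0 0 0; 1 0 0 0 0 0 0; 1 0 0 0 0 0 0; 1 0 0 0 0 0 0"
}}

```text
time_s: 19.9
position: [0.5423, 0.2563, 0.1964]
tool_rot: [[-0.099, 0.995, 0.002], [0.995, 0.099, 0.0], [0.0, 0.002, -1.0]]
ft_force: [-1.1, 0.0, 1.9]
grip_width: 0.021
```

>>> {"op": "arm_command", "data": {
  "rows": "0.5 0 0 0 0 0 0; 0 0 0 0 0 0 0; 0 0 0 0 0 0 0; 0 0 0 0 0 0 0; 0 0 0 0 0 0 0"
}}

```text
time_s: 20.32
position: [0.5422, 0.2563, 0.1961]
tool_rot: [[-0.099, 0.995, 0.002], [0.995, 0.099, 0.0], [0.0, 0.002, -1.0]]
ft_force: [-0.5, 0.1, 0.7]
grip_width: 0.0804
```

>>> {"op": "arm_command", "data": {
  "rows": "0 0 0 0 0 0 0; 0 0 0 0 0 0 0; 0 0 0 0 0 0 0; 0 0 0 -10 0 0 0; 0 0 0 -20 0 0 0"
}}

```text
time_s: 20.73
position: [0.5414, 0.2561, 0.225]
tool_rot: [[-0.099, 0.995, -0.003], [0.995, 0.099, -0.001], [-0.001, -0.003, -1.0]]
ft_force: [0.9, -0.7, 0.6]
grip_width: 0.0853
```

>>> {"op": "arm_command", "data": {
  "rows": "0 0 0 -30 0 0 0; 0 0 0 -30 0 0 0; 0 -30 0 -20 0 0 0; 0 -30 0 0 0 0 0; 0 0 0 0 0 0 0"
}}

```text
time_s: 21.15
position: [0.5488, 0.193, 0.3085]
tool_rot: [[-0.095, 0.995, 0.006], [0.995, 0.095, -0.001], [-0.001, 0.005, -1.0]]
ft_force: [0.7, 0.4, -0.5]
grip_width: 0.0854
```

```bash
python3 - <<'E'
from h import *
im,n=grab("scene","pics/s5.png");im,m=grab("wrist","pics/w5.png")
s=readout.observe();print(s["time_s"],s["position"],s["ft_force"],s["grip_width"])
q=proj(n,np.array([.5425,.2565,.18])).astype(int);w=proj(m,np.array([.5425,.2565,.2])).astype(int);print(w,proj(m,np.array([.5425,.2565,.202])))
a=cv2.imread("pics/s5.png");b=cv2.imread("pics/w5.png")
c=cv2.resize(a[q[1]-30:q[1]+30,q[0]-25:q[0]+25],(400,480),interpolation=cv2.INTER_CUBIC)
w=np.clip(w,60,420);d=cv2.resize(b[w[1]-60:w[1]+60,w[0]-50:w[0]+50],(400,480),interpolation=cv2.INTER_CUBIC)
cv2.imwrite("pics/c8.png",np.hstack([c,d]))
E
```

```text
21.25 [0.54804157 0.19590082 0.30689478] [ 0.54296833  1.00745787 -0.04144748] 0.08541379215408951
[314 149] [314.72755795 149.34180712]
```

View pics/c8.png

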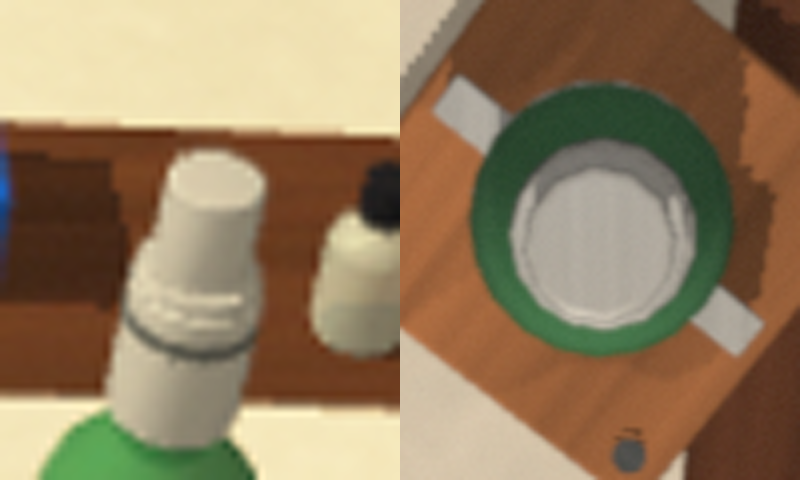

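The stopper stands home, centred and upright, with its flange on the rim and the gripper clear. I'm handing in.

```bash
python3 -c "
from h import *
print(env.close_job())"
```

```text
the job is handed in; nothing more can be done
None
```

The stopper is home on the bottle and I handed the job in, but the pull may have touched the 20 N limit. While I was raising the pull it overshot, because the arm lagged behind its commands. The wrist read up to about 21 N, and roughly 1 N of that is the stopper's own weight. That is about 20 N on the catches, so I can't say the "never 20 or more" limit was kept.

- **Closing:** I took the plain steel stopper from the wooden rest and pushed it down in small steps. It passed the catches at about 5.5 N and landed on the rim, pressed with about 13 N. The tool height put the flange about 0.2 mm from the rim.
- **Pull test:** The stopper rose about 4 mm and bore on the catches. After the overshoot I eased off, then held about 12–15 N for more than 1.2 s. This was above the 12 N asked for, and the force crept up during the hold instead of staying steady. The stopper stayed in.
- **Release:** I lowered it back onto the rim, let go and moved clear. The last pictures show it flat, centred and upright, with the gripper touching nothing. I did not take a final check of the other things; the arm never went near them below travel height, apart from the ball stopper beside the grasp.
- **Other disagreements:** The top camera put both the knob and the mouth about 3 mm lower in y than the wrist camera, and the wrist values proved right. A tilt of the held stopper that I suspected was within measuring noise.

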